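# Load the sample cassette under the reader's leaf spring

### The arm

A 7-joint arm with a two-finger parallel gripper is mounted at the origin on the work surface. World frame = base frame: x ahead of the robot, y to its left, z up, the work surface at z = 0. Lengths are in m, angles in rad, forces in N, time in s.
With the tool pointing down it reaches from about 0.425 to 0.95 m from the base axis. Payload 4.7 kg.
Tool frame: the origin (TCP) lies at the very end of the fingers, on their centre line; the grasp point (between the pads) lies 19 mm behind it; z points along the fingers, y is the line along which they close (so a half turn about z gives the same grasp; the last joint's range is limited). The gripper opens to 85 mm and grips with 20 to 120 N. Pads are 22 mm wide; open, the fingers measure 114 mm over their backs; the gripper's body (76 mm by 85 mm) begins 54 mm behind the grasp point. The pads swing forward as they close: fully open they stand 13 mm farther back than shut.
Start: joints at [1.233, 0.469, -0.049, 1.532, 0.024, 1.141, -0.082], TCP at [0.205, -0.643, 0.231] pointing down, gripper open.
Joint ranges: [-2.59, 2.59], [-0.33, 1.99], [-1.39, 1.29], [0.1, 2.45], [-1.04, 4.18], [0.21, 1.99], [-2.66, 2.66]. Speed limits (rad/s): [2.57, 2.57, 3.14, 3.14, 3.14, 3.14, 3.14].

### API

Orientations are given as a unit quaternion [x, y, z, w].
In Python, from cell import manip gives the robot as it stands.
- The arm moves only by the tool play_rows, never from a script. Its arguments are lists of equal length, an entry for each row: "jaw": the gripper's target within -1 to 1 (shut at 1, half-way at 0, fully open at -1); "translation": the shift along the world's x, y, z in cm, a list of three; "twist": the turn about the world's z in rad. A call has 1 to 12 rows; each row shifts and turns the commanded pose from where the row before left it; what a row does not reach is not made up. A row lasts 1/8 s, in which the tool goes at most 62.5 mm and 10.7 degrees, less where a joint would pass 70% of its speed; a pose out of reach is approached as far as the arm can. A call with a gripper value outside its range is refused whole. The fingers move at their own pace and stop on an object; the grip force is fixed at half the most. Time passes only in rows, so rows that do not move let the fingers close. It gives the time, the measured TCP pose, the force, the opening and the grip force at its end, in the units of the state.
- manip.state(): the state, without advancing time (a new reading comes with each control period).
- manip.get_image(name): name is "scene" or "top" or "wrist"; returns the picture (420x560x3 uint8, red, green, blue); there is no depth.
- manip.camera_model(name): a dict with "fov_y" (degrees; the focal length in pixels is half the picture's height over the tangent of half this angle, whatever the lens; pixels are square), "cx", "cy" (the principal point, pixels), "world_to_cam" (4x4, takes a point from world to camera coordinates). Camera axes: x right, y up, looking along -z (the intrinsics and any distortion apply to the point x, -y, -z); pixel columns grow to the right and rows downward; lengths in m; the calibration is good to about 2 mm. A picture is of the moment at which its call begins: read the wrist's pose just before it. camera_model takes no time and is no camera call; for the wrist camera it gives the pose at the moment of the call.
- manip.sign_off(): hands the job in; it is judged then, once.
The state is a dict: "time": time; "q": joint angles; "qd": joint speeds; "joint_torque": joint torques, N m; "position": TCP position; "eef_rot": TCP orientation; "force": force on the tool from outside, world axes, zero at the start; "ft_torque": the same for the moment, N m; "gripper_width": finger opening in m; "finger_force": force on a finger pad.
Only numpy, scipy, OpenCV 4.12 (cv2) and the standard library are available. Lean on these libraries where they do the work, as an engineer would, in place of code of your own. Each camera call takes 0.05 s, during which the arm holds its last target. There are 200 camera calls.

### The job

With closed fingertips on the thumb pad, press the sample cassette hard down on its sprung bed and, keeping it pressed, slide it forward under the leaf spring until it is fully home against the reader housing; then let go so that the spring holds it down. Do not grip or lift the cassette or ram it against the spring, do not pry at the spring with the fingers, and leave everything else on the bench where it is.

Things in the scene. Friction and masses are not known exactly. Their poses are not given: they have to be found in the camera images.
- dock: Loading dock of a bench sample reader, fixed. Grey base 290 x 110 x 10 mm; origin at the centre of its underside on the bench; +x is the loading direction (towards the white housing), z up. A straight channel runs from x = -137 to +75 mm between side rails (67 mm apart, tops at 30 mm), with a low bar behind. The housing (110 mm wide, top at 64 mm) begins at x = +75 mm; its face ends the channel.
- bed_top (a point): Middle of the top of the level sprung steel bed that is the channel's slick floor (friction about 0.2) and carries the cassette (dock x = -31 mm). Unpressed it is 26 mm above the bench; it sinks level, at most 8 mm (to 18 mm). It starts to give at about 6 N and is fully down at about 11 N, the cassette's weight (about 1.6 N) included.
- leaf: Steel leaf spring (drag spring), 44 mm wide, reaching 50 mm out of the housing's face over the channel; origin at its root in the housing (dock x = +85 mm, 41 mm above the bench). It ends in a blunt upright lip (lip); 10 mm behind the lip a round curl hangs 2.5 mm lower and rubs on what passes. About 3 N lifts the curl off its rest, then 2.8 N per mm. A cassette not pressed down jams against the lip.
- lip (a point): Middle of the lower edge of the leaf spring's lip as at rest: dock x = +25 mm, 34 mm above the bench (fixed to the dock, does not follow the spring). The curl's lowest line is at dock x = +35 mm, 31.5 mm above the bench, so it drags on the cassette even with the bed fully down.
- stop_face (a point): Point on the housing's face that the cassette's front end meets when home: dock x = +75 mm, mid channel, 25 mm above the bench.
- cassette: Sample cassette to load: loose flat grey plastic plate 130 (x) x 64 (y) x 14 (z) mm, about 0.16 kg, lying in the dock's channel short of the lip, its x along the dock's. Origin: centre of its underside. The front part, with a round sample window, goes under the spring. Its top is 40 mm above the bench unpressed, 32 mm with the bed fully down. Fully home its origin is at dock x = +10 mm.
- rib (a point): Top centre of the cassette's thumb rib: a bar across its top, 6 mm thick, 50 mm wide, 6 mm high, from 20 to 14 mm behind the cassette's origin. With the cassette home it is still 29 mm short of the lip.
- thumb_pad (a point): Middle of the cassette's flat thumb pad, on its top surface, 45 mm long: 40 mm behind the cassette's origin, 20 mm behind the rib's rear face. Fingertips press here and push against the rib.
- tub_a_mid (a point): Bystander: open clear sample tub, diameter 100 mm, 60 mm high, beside the dock; point at its centre half-way up.
- tub_b_mid (a point): Bystander: open clear sample tub, diameter 110 mm, 62 mm high, to one side; point at its centre half-way up.
- spare: Bystander: an empty spare cassette of the same shape lying flat on the bench beside the dock; origin at the centre of its underside.
- tub_lid: Bystander: round tub lid, diameter 104 mm, 6 mm thick, flat on the bench; origin at the centre of its underside.
- jar: Bystander: blue jar with red cap, diameter 72 mm, 95 mm high; origin at the centre of its underside.
- spatula: Bystander: steel sampling spoon 170 mm long lying on the bench; origin on the bench under it.
- reagent: Bystander: white bottle, diameter 60 mm, 130 mm high; origin at the centre of its underside.
Not all that is in view belongs to the job. Leave any green or orange look-alike of the cassette alone.

How it is judged:
On the way, in this order (a step that is already met when the one before it is completed fails the run):
1. the cassette is pressed down at least 4 mm while its front has not yet gone far under the spring (origin behind dock x = -20 mm) (z of cassette in the frame of dock below 0.022 m and x of cassette in the frame of dock below -0.02 m), for 0.05 s.
2. the cassette, under the spring, is home within 4 mm of the housing's face (x of cassette in the frame of dock above 0.006 m and z of cassette in the frame of dock below 0.0225 m), for 0.2 s.
At the end, for the whole second after the job is handed in: The cassette lies at rest and level in the channel, its front end within 4 mm of the housing's face, held down by the spring at least 3.5 mm below its unpressed height (all of step 2 and x of cassette in the frame of dock below 0.014 m and y of cassette in the frame of dock between -0.006 and 0.006 m and angle between cassette's own z axis and vertical below 0.06 rad and linear speed of cassette below 0.01 m/s); the robot touches nothing.
It fails at once if the cassette is lifted more than 8 mm above its unpressed height or tipped more than 0.2 rad (z of cassette in the frame of dock above 0.034 m or angle between cassette's own z axis and vertical above 0.2 rad).
It fails at once if the fingers pry or push at the leaf spring (over 4 N) (contact force between the fingers and leaf above 4 N).
It fails at once if the cassette is rammed or crushed (fingers on it with over 60 N) (contact force between the fingers and cassette above 60 N).
It fails at once if a bystander is moved more than 20 mm (distance of any of tub_a_mid, tub_b_mid, spare, tub_lid, jar, spatula, reagent from where it was at the start of the episode above 0.02 m).
It also fails if it takes over 32 s, if anything falls off the work surface, if the arm or the gripper's body presses on something with over 40 N, if the wrist force passes 120 N, or if a joint passes its speed limit or range.

## Working session

There is one attempt and no reset: what is moved stays moved. The work goes in short steps, Python scripts to look and compute and a tool call to move; the robot and the scene stay as the last step left them, time stands still between calls to the robot, and variables do not carry over. Pictures are saved under pics/ and viewed, at most 10 in all, crops included, and the job is handed in when it is done.

Besides the shell and the picture viewer there is one more tool, called after "Request:" by a JSON object that holds its "name" and its "arguments", one argument or row to a line. play_rows: Moves the arm, as the interface text tells. Its arguments: {"type":"object","properties":{"jaw":{"type":"array"},"translation":{"type":"array"},"twist":{"type":"array"}},"required":["jaw","translation","twist"]}

```bash
mkdir -p pics; python3 - <<'E'
from cell import manip
import cv2
for n in ("top","scene"):
    m=manip.camera_model(n); print(n,{k:(v if k!="world_to_cam" else [[round(float(a),4) for a in r] for r in v]) for k,v in m.items()})
    cv2.imwrite(f"pics/{n}0.png",cv2.cvtColor(manip.get_image(n),cv2.COLOR_RGB2BGR))
s=manip.state();print(s["time"],s["position"],s["eef_rot"],s["gripper_width"])
E
```

```text
top {'fov_y': 46.219335690552825, 'cx': 283.11865702722804, 'cy': 207.6299986407282, 'world_to_cam': [[0.0264, -0.9996, 0.0078, -0.0443], [0.9943, 0.0271, 0.103, -0.5627], [-0.1032, 0.005, 0.9946, -1.3149], [0.0, 0.0, 0.0, 1.0]]}
scene {'fov_y': 55.90372730058195, 'cx': 282.9390815007994, 'cy': 208.03815382245705, 'world_to_cam': [[0.1027, 0.9945, 0.0182, -0.0407], [-0.7602, 0.0666, 0.6463, 0.3895], [0.6416, -0.0802, 0.7629, -1.4922], [0.0, 0.0, 0.0, 1.0]]}
0.1 [ 0.20499141 -0.64257459  0.23037044] [ 9.88099258e-01  1.53815167e-01 -1.74955828e-04 -8.48512247e-04] 0.0851047415411629
```

View pics/top0.png

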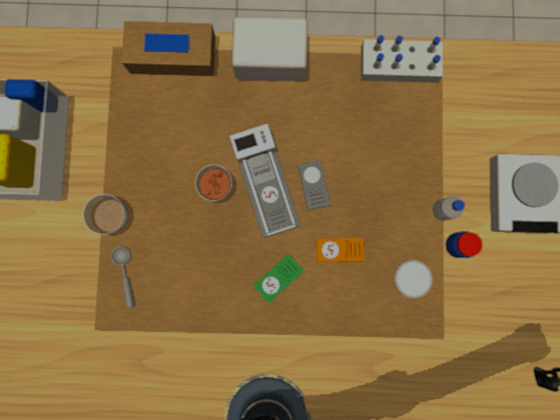

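View pics/scene0.png

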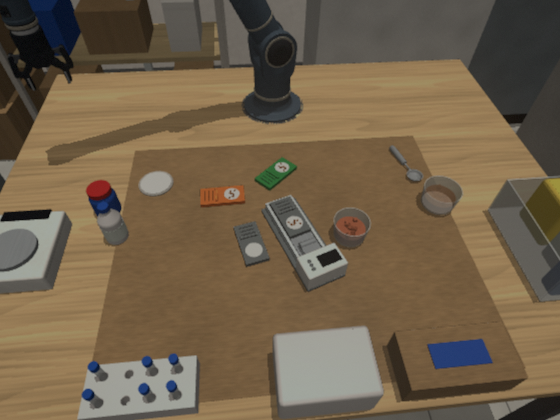

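The top view shows the dock running from about (280,232) at its rear to (252,135) at the white housing, with the cassette inside it at about (270,190). I'll zoom in on this.

```bash
python3 - <<'E'
import cv2,numpy as np
a=cv2.imread("pics/top0.png")[115:245,190:340]
b=cv2.imread("pics/scene0.png")[180:300,225:380]
cv2.imwrite("pics/crop.png",cv2.resize(a,(690,598),interpolation=cv2.INTER_CUBIC))
cv2.imwrite("pics/crop2.png",cv2.resize(b,(775,600),interpolation=cv2.INTER_CUBIC))
E
```

```text
(no output)
```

View pics/crop.png

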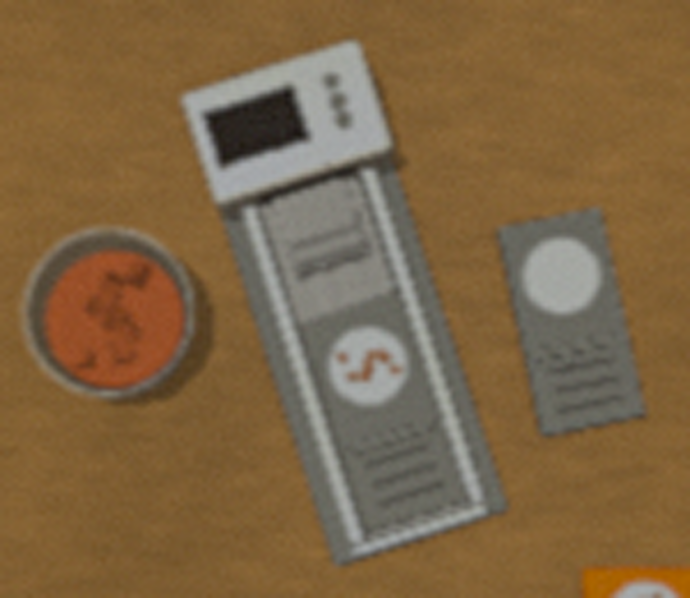

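View pics/crop2.png

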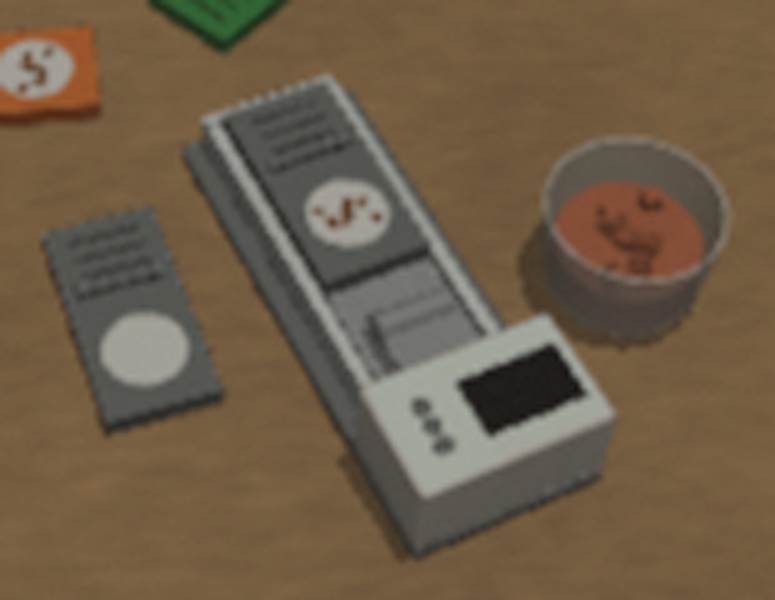

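The crops show the housing corners, the base's rear corners and the cassette's front edge, with the rib end nearer the robot. I'll fit the dock pose and the cassette's x jointly to both views.

```bash
cat > fit.py <<'E'
from cell import manip
import numpy as np
from scipy.optimize import least_squares
M={n:manip.camera_model(n) for n in("top","scene")}
def proj(n,P):
    m=M[n];p=(np.c_[P,np.ones(len(P))]@np.array(m["world_to_cam"]).T);f=210/np.tan(np.radians(m["fov_y"])/2)
    return np.c_[m["cx"]+f*p[:,0]/-p[:,2], m["cy"]+f*-p[:,1]/-p[:,2]]
# crop px, dock x,y,z (mm), on cassette?
T=[(215,205,75,55,64,0),(393,153,75,-55,64,0),(183,95,145,55,64,0),(358,40,145,-55,64,0),(338,563,-145,55,10,0),(507,510,-145,-55,10,0),(300,322,65,32,40,1),(395,292,65,-32,40,1)]
S=[(368,390,75,-55,64,0),(545,318,75,55,64,0),(425,497,145,-55,64,0),(615,413,145,55,64,0),(183,150,-145,-55,10,0),(330,288,65,-32,40,1),(428,245,65,32,40,1)]
T,S=np.array(T,float),np.array(S,float)
D={"top":(T,(T[:,:2]+.5)/4.6-.5+[190,115]),"scene":(S,(S[:,:2]+.5)/5-.5+[225,180])}
def w(p,A):
    x=(A[:,2]+A[:,5]*p[3]*1000)/1000;y=A[:,3]/1000;c,s=np.cos(p[2]),np.sin(p[2])
    return np.c_[p[0]+c*x-s*y,p[1]+s*x+c*y,A[:,4]/1000]
def r(p,ns=("top","scene")): return np.concatenate([(proj(n,w(p,D[n][0]))-D[n][1]).ravel() for n in ns])
if __name__=="__main__":
    for ns in (("top",),("scene",),("top","scene")):
        q=least_squares(r,[.55,0,.25,-.06],args=(ns,),loss="soft_l1");p=q.x
        print(ns,p.round(4),np.abs(r(p,ns)).mean().round(2)); print(r(p,ns).reshape(-1,2).round(1).tolist())
    c,s=np.cos(p[2]),np.sin(p[2]); print("pad",p[0]+c*(p[3]-.04),p[1]+s*(p[3]-.04),"dir",c,s)
E
python3 fit.py
```

```text
('top',) [ 0.6348  0.0224  0.3434 -0.0667] 0.51
[[0.2, 0.2], [0.5, -0.9], [-0.7, -0.1], [0.1, -0.5], [-0.6, 1.2], [0.5, 0.3], [-0.9, 0.4], [0.8, -0.3]]
('scene',) [ 0.637   0.023   0.3498 -0.0669] 0.76
[[-2.2, -0.4], [0.7, -1.5], [-0.2, 0.8], [1.3, 0.6], [-0.7, -0.1], [-0.6, -0.3], [1.1, 0.1]]
('top', 'scene') [ 0.6357  0.0227  0.3462 -0.0667] 0.68
[[0.1, -0.0], [0.3, -1.3], [-0.9, -0.4], [-0.2, -0.8], [-0.6, 0.8], [0.6, -0.2], [-1.0, 0.1], [0.7, -0.7], [-2.6, -0.9], [0.4, -1.8], [-0.6, 0.3], [1.0, 0.3], [-0.7, -0.6], [-0.7, -0.7], [0.9, -0.2]]
pad 0.5352816430087847 -0.013499839637078053 dir 0.9406688252368121 0.3393260397134235
```

Request:
{"name": "play_rows", "arguments": {
  "jaw": [1,1,1,1,1,1,1,1,1,1,1,1],
  "translation": [
    [2.5,5,0],
    [2.5,5,0],
    [2.5,5,0],
    [2.5,5,0],
    [2.5,5,0],
    [2.5,5,0],
    [2.5,5,0],
    [2.5,5,0],
    [2.5,5,0],
    [2.5,5,0],
    [2.5,5,0],
    [2.5,5,0]
  ],
  "twist": [0.037,0,0,0,0,0,0,0,0,0,0,0]
}}

```text
time: 1.6
position: [0.5055, -0.0416, 0.2312]
eef_rot: [0.985, 0.172, -0.0, 0.0]
force: [0.5, -0.5, -0.1]
gripper_width: -0.0
finger_force: 0.0
```

Request:
{"name": "play_rows", "arguments": {
  "jaw": [1,1,1,1],
  "translation": [
    [1.4,1.4,-2],
    [1.4,1.4,-3],
    [0,0,0],
    [0,0,0]
  ],
  "twist": [0,0,0,0]
}}

```text
time: 2.1
position: [0.533, -0.0157, 0.1817]
eef_rot: [0.985, 0.172, -0.0, 0.0]
force: [0.5, 0.8, 0.6]
gripper_width: 0.0001
finger_force: 0.0
```

```bash
python3 - <<'E'
from cell import manip
import cv2,numpy as np
s=manip.state();print(s["time"],s["position"],s["eef_rot"],s["gripper_width"],s["force"])
m=manip.camera_model("wrist");print(m["fov_y"],m["cx"],m["cy"],np.round(m["world_to_cam"],4).tolist())
cv2.imwrite("pics/w1.png",cv2.cvtColor(manip.get_image("wrist"),cv2.COLOR_RGB2BGR))
E
```

```text
2.1 [ 0.53304434 -0.01566456  0.18166421] [ 9.85136591e-01  1.71772650e-01 -7.41960350e-05  2.20573418e-04] 0.00011106907654293194 [0.46089104 0.76799162 0.59912296]
65.96230964432476 275.6510013890258 209.19266411273162 [[0.339, -0.9408, 0.0002, -0.1946], [0.8995, 0.3241, -0.2931, -0.4502], [0.2756, 0.0996, 0.9561, -0.4773], [0.0, 0.0, 0.0, 1.0]]
```

View pics/w1.png

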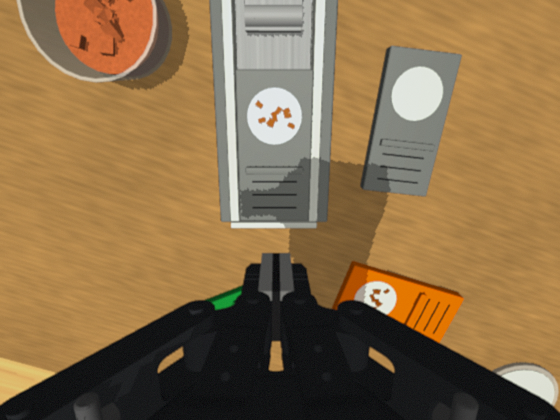

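Wrist view: cassette front edge at row 69 (columns 236–311), rib at about (247–303, 167–174), rear bar corners at (231,228) and (317,228), base rear corners at about (220,221) and (328,221). I'll fit the pose again using these.

```bash
cat > w.py <<'E'
from fit import *
M["wrist"]=manip.camera_model("wrist")
def rep(p):
    P=lambda x,y,z,c:proj("wrist",w(p,np.array([[0,0,x,y,z,c]],float)))[0].round(1).tolist()
    for n,a in dict(frontL=(65,32,40,1),frontR=(65,-32,40,1),ribL=(-20,25,46,1),ribR=(-20,-25,46,1),ribfrontL=(-14,25,46,1),rearL=(-65,32,40,1),rearR=(-65,-32,40,1),baseRL=(-145,55,10,0),baseRR=(-145,-55,10,0),railL=(-137,33.5,30,0),lipL=(25,22,34,0),lipR=(25,-22,34,0)).items(): print(n,P(*a))
p=least_squares(r,[.55,0,.25,-.06],loss="soft_l1").x
rep(p)
E
python3 w.py
python3 -c "
import cv2
cv2.imwrite('pics/w1c.png',cv2.resize(cv2.imread('pics/w1.png')[0:235,200:345],None,fx=3.4,fy=2.5,interpolation=cv2.INTER_CUBIC)[:600])"
```

```text
frontL [235.1, 67.0]
frontR [313.9, 66.9]
ribL [246.0, 172.0]
ribR [303.4, 171.9]
ribfrontL [245.8, 165.1]
rearL [240.3, 218.8]
rearR [309.2, 218.7]
baseRL [221.4, 221.7]
baseRR [328.3, 221.6]
railL [240.0, 220.7]
lipL [247.2, 32.0]
lipR [301.8, 31.9]
```

View pics/w1c.png

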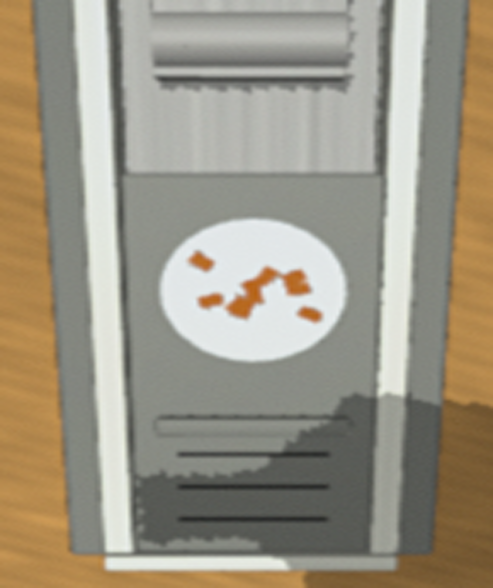

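Request:
{"name": "play_rows", "arguments": {
  "jaw": [1,1,1,1,1,1,1,1],
  "translation": [
    [0.58,0.35,-3],
    [0,0,-3],
    [0,0,-3],
    [0,0,-2.5],
    [0,0,-1.2],
    [0,0,-0.5],
    [0,0,-0.4],
    [0,0,0]
  ],
  "twist": [0,0,0,0,0,0,0,0]
}}

```text
time: 3.15
position: [0.5394, -0.0116, 0.0458]
eef_rot: [0.985, 0.172, 0.0, 0.0]
force: [0.1, -0.4, 0.5]
gripper_width: -0.0002
finger_force: 0.0
```

Request:
{"name": "play_rows", "arguments": {
  "jaw": [1,1,1,1,1],
  "translation": [
    [0,0,-0.2],
    [0,0,-0.2],
    [0,0,-0.2],
    [0,0,-0.2],
    [0,0,0]
  ],
  "twist": [0,0,0,0,0]
}}

```text
time: 3.78
position: [0.5391, -0.0116, 0.0375]
eef_rot: [0.985, 0.172, 0.0, 0.0]
force: [-1.8, 0.1, 4.7]
gripper_width: -0.0
finger_force: 2.0
```

Request:
{"name": "play_rows", "arguments": {
  "jaw": [1,1,1,1,1],
  "translation": [
    [0,0,-0.2],
    [0,0,-0.2],
    [0,0,-0.2],
    [0,0,0],
    [0,0,0]
  ],
  "twist": [0,0,0,0,0]
}}

```text
time: 4.4
position: [0.5391, -0.0116, 0.032]
eef_rot: [0.985, 0.172, 0.0, 0.0]
force: [-2.5, -0.5, 9.7]
gripper_width: 0.0
finger_force: 4.7
```

Request:
{"name": "play_rows", "arguments": {
  "jaw": [1,1,1,1],
  "translation": [
    [0,0,-0.1],
    [0,0,-0.1],
    [0,0,0],
    [0,0,0]
  ],
  "twist": [0,0,0,0]
}}

```text
time: 4.9
position: [0.5391, -0.0116, 0.0318]
eef_rot: [0.985, 0.172, 0.0, 0.001]
force: [-7.3, -0.9, 24.1]
gripper_width: 0.0
finger_force: 12.3
```

Request:
{"name": "play_rows", "arguments": {
  "jaw": [1,1,1,1,1,1,1,1],
  "translation": [
    [0.28,0.1,0],
    [0.38,0.14,0],
    [0.38,0.14,0],
    [0.38,0.14,0],
    [0.38,0.14,0],
    [0.38,0.14,0],
    [0.38,0.14,0],
    [0,0,0]
  ],
  "twist": [0,0,0,0,0,0,0,0]
}}

```text
time: 5.9
position: [0.5632, -0.0038, 0.0319]
eef_rot: [0.985, 0.172, -0.002, 0.002]
force: [-10.4, -3.8, 28.8]
gripper_width: -0.0001
finger_force: 13.9
```

```bash
python3 - <<'E'
from cell import manip
import cv2
cv2.imwrite('pics/w2.png',cv2.cvtColor(manip.get_image("wrist"),cv2.COLOR_RGB2BGR))
E
```

```text
(no output)
```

View pics/w2.png

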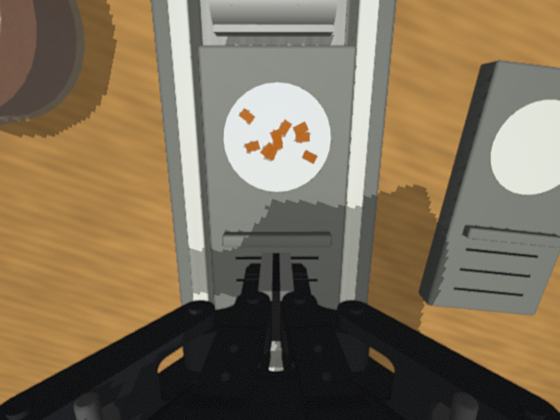

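The cassette is flat and centred in the channel. Its front edge (row 46) is just short of the lip (row about 32), and the rib (row about 240) is right ahead of the fingertips. I'll keep sliding.

Request:
{"name": "play_rows", "arguments": {
  "jaw": [1,1,1,1,1,1],
  "translation": [
    [0.38,0.14,0],
    [0.38,0.14,0],
    [0.38,0.14,0],
    [0.38,0.14,0],
    [0.38,0.14,0],
    [0,0,0]
  ],
  "twist": [0,0,0,0,0,0]
}}

```text
time: 6.7
position: [0.5794, 0.0021, 0.0319]
eef_rot: [0.985, 0.171, -0.005, 0.002]
force: [-16.6, -4.7, 34.2]
gripper_width: -0.0002
finger_force: 16.7
```

Request:
{"name": "play_rows", "arguments": {
  "jaw": [1,1,1,1,1],
  "translation": [
    [0.19,0.07,0.05],
    [0.28,0.1,0],
    [0.28,0.1,0],
    [0,0,0],
    [0,0,0]
  ],
  "twist": [0,0,0,0,0]
}}

```text
time: 7.32
position: [0.5872, 0.0049, 0.0319]
eef_rot: [0.985, 0.171, -0.005, 0.002]
force: [-15.3, -4.4, 28.7]
gripper_width: -0.0
finger_force: 14.3
```

Request:
{"name": "play_rows", "arguments": {
  "jaw": [1,1,1,1,1,1,1,1],
  "translation": [
    [0.28,0.1,0],
    [0.38,0.14,0],
    [0.38,0.14,0],
    [0.38,0.14,0],
    [0.38,0.14,0],
    [0.38,0.14,0],
    [0,0,0],
    [0,0,0]
  ],
  "twist": [0,0,0,0,0,0,0,0]
}}

```text
time: 8.32
position: [0.6099, 0.0131, 0.032]
eef_rot: [0.985, 0.171, -0.004, 0.002]
force: [-12.9, -5.3, 25.6]
gripper_width: 0.0003
finger_force: 12.7
```

Request:
{"name": "play_rows", "arguments": {
  "jaw": [1,1,1,1],
  "translation": [
    [0.19,0.07,0],
    [0.19,0.07,0],
    [0,0,0],
    [0,0,0]
  ],
  "twist": [0,0,0,0]
}}

```text
time: 8.82
position: [0.6127, 0.0141, 0.0319]
eef_rot: [0.985, 0.171, -0.005, 0.002]
force: [-15.2, -6.2, 28.1]
gripper_width: -0.0002
finger_force: 13.7
```

Request:
{"name": "play_rows", "arguments": {
  "jaw": [1,1,1],
  "translation": [
    [0.14,0.05,0],
    [0,0,0],
    [0,0,0]
  ],
  "twist": [0,0,0]
}}

```text
time: 9.2
position: [0.6128, 0.0141, 0.0319]
eef_rot: [0.985, 0.171, -0.007, 0.002]
force: [-18.7, -6.2, 30.5]
gripper_width: -0.0
finger_force: 15.2
```

Request:
{"name": "play_rows", "arguments": {
  "jaw": [1,1,1],
  "translation": [
    [0.14,0.05,0],
    [0,0,0],
    [0,0,0]
  ],
  "twist": [0,0,0]
}}

```text
time: 9.57
position: [0.6128, 0.0141, 0.0319]
eef_rot: [0.985, 0.171, -0.008, 0.003]
force: [-20.7, -6.3, 32.5]
gripper_width: -0.0001
finger_force: 16.7
```

```bash
python3 - <<'E'
from cell import manip
import cv2
exec(open('w.py').read().split("p=least")[0])
p=least_squares(r,[.55,0,.25,-.06],loss="soft_l1").x
P=lambda x,y,z:proj("wrist",w(p,np.array([[0,0,x,y,z,0]],float)))[0].round(1).tolist()
for o in (4,7,10): print(o,"rib rear/front top",P(o-20,25,38),P(o-14,25,38),P(o-20,-25,38))
print("lip",P(25,22,34),P(25,-22,34))
cv2.imwrite('pics/w3.png',cv2.cvtColor(manip.get_image("wrist"),cv2.COLOR_RGB2BGR))
E
```

```text
4 rib rear/front top [222.6, 258.8] [222.0, 247.0] [330.7, 258.5]
7 rib rear/front top [222.3, 252.9] [221.6, 240.9] [331.0, 252.6]
10 rib rear/front top [222.0, 247.0] [221.2, 234.8] [331.4, 246.7]
lip [226.0, 169.5] [327.1, 169.3]
```

View pics/w3.png

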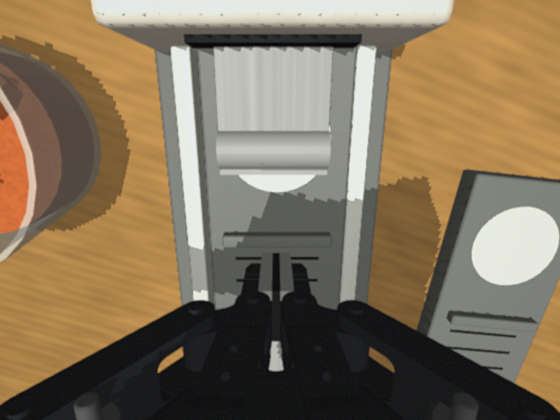

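The rib spans rows 234–246, which matches the prediction for origin x = +10 mm. The force builds with no further motion, so the cassette is home. I'll ease off the forward lean and lift.

Request:
{"name": "play_rows", "arguments": {
  "jaw": [1,1,1,1,1,1,1,1,1,1],
  "translation": [
    [-0.19,-0.07,0],
    [-0.09,-0.03,0.1],
    [0,0,0.1],
    [0,0,0.1],
    [0,0,0.1],
    [0,0,0.2],
    [0,0,0.3],
    [0,0,1],
    [0,0,3],
    [0,0,0]
  ],
  "twist": [0,0,0,0,0,0,0,0,0,0]
}}

```text
time: 10.88
position: [0.6196, 0.018, 0.0822]
eef_rot: [0.985, 0.172, 0.004, 0.0]
force: [0.5, 0.0, 0.3]
gripper_width: -0.0004
finger_force: 0.0
```

Request:
{"name": "play_rows", "arguments": {
  "jaw": [1,1,1,1,1,1],
  "translation": [
    [-0.9,-0.3,5],
    [0,0,4],
    [0,0,0],
    [0,0,0],
    [0,0,0],
    [0,0,0]
  ],
  "twist": [0,0,0,0,0,0]
}}

```text
time: 11.62
position: [0.6071, 0.0139, 0.1676]
eef_rot: [0.985, 0.172, -0.001, -0.0]
force: [-0.6, 0.4, 0.2]
gripper_width: 0.0001
finger_force: 0.0
```

```bash
python3 - <<'E'
from cell import manip
import cv2
exec(open('w.py').read().split("p=least")[0])
p=least_squares(r,[.55,0,.25,-.06],loss="soft_l1").x
P=lambda x,y,z:proj("wrist",w(p,np.array([[0,0,x,y,z,0]],float)))[0].round(1).tolist()
for o in (4,7,10): print(o,"rib rear/front top",P(o-20,25,40),P(o-14,25,40),"rear",P(o-65,32,34),P(o-65,-32,34))
print("lip",P(25,22,35),P(25,-22,35),"housing",P(75,55,64),P(75,-55,64),"base",P(-145,55,10),P(-145,-55,10))
cv2.imwrite('pics/w4.png',cv2.cvtColor(manip.get_image("wrist"),cv2.COLOR_RGB2BGR))
E
```

```text
4 rib rear/front top [249.1, 183.7] [249.0, 176.8] rear [243.2, 230.5] [313.3, 230.6]
7 rib rear/front top [249.0, 180.2] [248.9, 173.3] rear [243.1, 227.5] [313.5, 227.5]
10 rib rear/front top [249.0, 176.8] [248.8, 169.7] rear [243.0, 224.3] [313.6, 224.4]
lip [252.0, 134.0] [305.0, 134.1] housing [200.4, 63.8] [357.7, 63.9] base [226.0, 296.7] [329.8, 296.7]
```

View pics/w4.png

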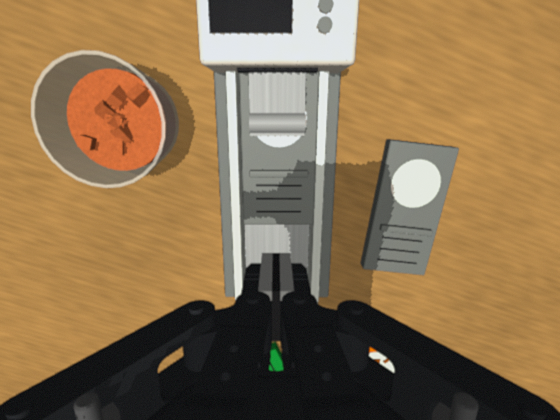

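The rib is at rows 170–176 and the cassette's rear edge at about row 224. Both match the home position, with the leaf over the window and the arm clear.

```bash
python3 -c "
from cell import manip
print(manip.sign_off())"
```

```text
the job is handed in; nothing more can be done
None
```

I pressed the cassette down, slid it home under the leaf spring and released it. The last camera view shows it at the home position with the arm clear. I've handed the job in, but no verdict came back.

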